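Clear the gauge lane and push the housing onto the gauge pin

TASK

The gauge lane is blocked: take the loose aluminium bar off its rails and the end cap out from under it, and leave both in the blue tray, the bar lying flat. Then push the green housing along the lane, without lifting it out, until its nose is fully home against the stop block with the gauge pin in its socket. Leave everything else where it is.

Things in the scene. Friction and masses are not known exactly. Their poses are not given: they have to be found in the camera images.
- lane: fixed gauge lane; origin: centre of the underside of its 360 x 110 x 6 mm base plate; +x is the push direction, to the stop block. Steel rails along x at y = +-37.5, 15 wide, x = -150 to 140, tops at z = 32, 60 clear between them. Stop block x = 140 to 175, 90 wide, top at z = 52. Level gauge pin, 8 in diameter, tapered tip, stands 30 out of the block to -x at y = 0, z = 27 (all mm)
- lane_stop (a point): point on the lane's stop face at the root of the gauge pin (lane x = 140, y = 0, z = 27 mm); x axis as the lane's
- housing: sage green housing, champagne end frame, loose, about 0.25 kg, lying on the lane's base plate: 110 mm long (x), 56 wide, 42 high. Origin: centre of its underside; +x to its nose. Flat tail face to push at x = -55 mm. Nose: a cone 42 to 36 mm in diameter, x = 20 to 55 mm, flanked by shoulders 50 mm wide to x = 36, with a socket 35 mm deep, 14 mm wide at the mouth
- housing_nose (a point): centre of the socket's mouth on the nose face (housing x = 55, y = 0, z = 21 mm)
- bar: loose flat aluminium bar, 24 mm (x) by 130 mm (y) by 12 mm thick, 0.1 kg, lying across both rails above the end cap. Origin: centre of its underside
- cap: loose champagne end cap, an open-topped rectangular frame with a floor, 30 mm (x) by 42 mm (y) by 20 mm high, walls 5 mm, 0.04 kg, lying on the base plate between the rails under the bar. Origin: centre of its underside
- tray: blue open tray, fixed, 140 mm (x) by 220 mm (y), 30 mm high, walls and floor 5 mm. Origin: centre of its underside. Stands left or right
- sleeve: steel sleeve standing in the tray, 26 mm outside, 20 mm high; origin: centre of its underside. Bystander: leave alone
- board: foam-topped cardboard board, fixed, 140 mm (x) by 220 mm (y), 12 mm high, with two spare housings; origin: centre of its underside
- stock0: spare green housing, same outer size as the one in the lane (110 x 56 x 42 mm), lying flat; origin: centre of its underside; +x to its nose. Bystander: leave alone (on the board)
- stock1: spare green housing, same outer size as the one in the lane (110 x 56 x 42 mm), lying flat; origin: centre of its underside; +x to its nose. Bystander: leave alone (on the board)
- stock2: spare green housing, same outer size as the one in the lane (110 x 56 x 42 mm), lying flat; origin: centre of its underside; +x to its nose. Bystander: leave alone (beyond the lane)
- jar: grey jar, 40 mm in diameter, 60 mm high, behind the lane's open end; origin: centre of its underside. Bystander: leave alone
- roll: cardboard roll core, ring of 76 mm outside, 22 mm high; origin: centre of its underside. Bystander: leave alone
- driver: screwdriver lying on the bench; origin about the middle of its underside. Bystander: leave alone

How it is judged:
By the outcome, as a careful person would: the job done as asked, in the order asked, and still so for the second after the job is handed in, with the robot touching nothing.
It also fails if it takes over 67 s, if anything falls off the work surface, if the arm or the gripper's body presses on something with over 40 N, if the wrist force passes 120 N, or if a joint passes its speed limit or range.

ROBOT

A 6-joint arm with a two-finger parallel gripper is mounted at the origin on the work surface. World frame = base frame: x ahead of the robot, y to its left, z up, the work surface at z = 0. Lengths are in m, angles in rad, forces in N, time in s.
With the tool pointing down it reaches from about 0.275 to 0.75 m from the base axis. Payload 10.2 kg.
Tool frame: the origin (TCP) lies midway between the tips of the shut fingers; the grasp point (between the pads) lies 19 mm behind it (env.hold_point_z is the distance from the TCP to the grasp point, in m); z points along the fingers, y is the line along which they close (so a half turn about z gives the same grasp; the last joint's range is limited). The gripper opens to 85 mm and grips with 20 to 120 N. Pads are 22 mm wide; open, the fingers measure 114 mm over their backs; the gripper's body (76 mm by 85 mm) begins 54 mm behind the grasp point. The pads swing forward as they close: fully open they stand 13 mm farther back than shut.
Start: joints at [-1.325, 0.313, 1.498, -0, 1.331, -0.223], TCP at [0.237, -0.468, 0.231] pointing down, gripper open.
Joint ranges: [-2.94, 2.94], [-0.97, 2.17], [0.19, 2.56], [-1.23, 4.37], [0.02, 3.11], [-2.88, 2.88]. Speed limits (rad/s): [2.39, 2.39, 3.01, 3.14, 3.14, 3.14].

INTERFACE

Orientations are given as a unit quaternion [x, y, z, w].
In Python, from bench import env, kinematics, monitor, eyes, job gives the robot as it stands. The module is installed in compiled form; this text tells all that it offers. Calls block until the motion is done:
- env.reach(position, orientation): joint-space move of the TCP to a pose.
- env.movel(position, velocity=0.15, frame=None, guard=None): straight line of the TCP; frame=None keeps the orientation; velocity is the mean speed in m/s. With guard (N) it stops when the force on the tool has changed by that much, and returns True; else False.
- env.set_joints(angles): joint-space move.
- env.release() and env.close_gripper(effort=None): open the fingers fully, or close them until they stop; effort is the grip in N (None keeps the last).
- env.hold(seconds).
- kinematics.ik(position, orientation): joint angles nearest the present ones, or None.
- monitor.sense(): the state.
- eyes.grab_frame(name): name is "scene" or "top" or "wrist"; returns a dict with "frame" (400x640x3 uint8, red, green, blue), "mtx" (3x3 intrinsics, pixels), "view" (4x4, takes a point from world to camera coordinates). Camera axes: x right, y down, z forward; pixel columns grow to the right and rows downward; lengths in m; the calibration is good to about 2 mm. A picture is of the moment at which its call begins. There is no depth.
A pose or a line that the arm cannot do raises env.MotionError and nothing moves.
- job.hand_in(): hands the job in; it is judged then, once.
The state is a dict: "clock": time; "joints": joint angles; "qvel": joint speeds; "joint_efforts": joint torques, N m; "position": TCP position; "ee_rot": TCP orientation; "contact_force": force on the tool from outside, world axes, zero at the start; "ft_torque": the same for the moment, N m; "finger_gap": opening from 0.0 (shut) to 1.0 (fully open); "gripper_force": force on a finger pad.
Only numpy, scipy, OpenCV 4.12 (cv2) and the standard library are available. Lean on these libraries where they do the work, as an engineer would, in place of code of your own. Each camera call takes 0.05 s, during which the arm holds its last target. There are 200 camera calls.

## Working session

There is one attempt and no reset: what is moved stays moved. The work goes in short steps, each a Python script; the robot and the scene stay as the last script left them, time stands still between calls to the robot, and variables do not carry over. Pictures are saved under pics/ and viewed, at most 10 in all, crops included, and the job is handed in when it is done.

```bash
mkdir -p pics
python3 - <<'E'
from bench import env,monitor,eyes
import cv2,numpy as np
for n in("top","scene"):
    f=eyes.grab_frame(n); np.savez(n+"0.npz",**{k:f[k] for k in("frame","mtx","view")})
    cv2.imwrite(f"pics/{n}0.png",f["frame"][:,:,::-1]); 
    V=f["view"];print(n,f["mtx"].round(1).tolist(),(-V[:3,:3].T@V[:3,3]).round(3),V[:3,:3].round(3).tolist())
s=monitor.sense();print(s["clock"],s["ee_rot"],env.hold_point_z)
E
```

```text
top [[388.9, 0.0, 314.3], [0.0, 388.9, 198.8], [0.0, 0.0, 1.0]] [ 0.403 -0.017  1.018] [[0.077, -0.997, 0.0], [-0.977, -0.076, -0.202], [0.201, 0.015, -0.979]]
scene [[403.6, 0.0, 324.6], [0.0, 403.6, 200.2], [0.0, 0.0, 1.0]] [1.306 0.682 0.675] [[-0.7, 0.714, 0.006], [0.371, 0.371, -0.851], [-0.61, -0.593, -0.525]]
0.1 [ 9.72649147e-01  2.32278444e-01 -1.58578305e-07 -6.00798295e-04] 0.0187
```

View pics/top0.png

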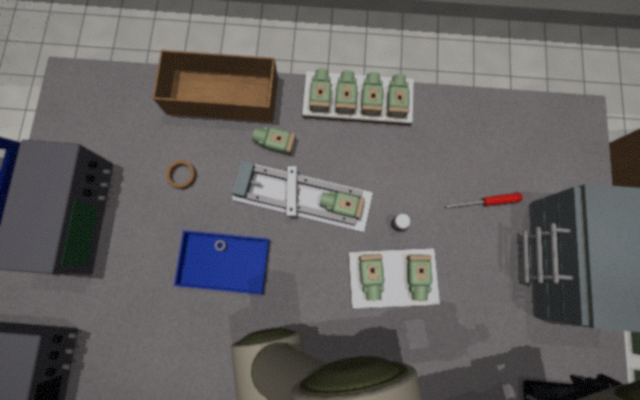

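View pics/scene0.png

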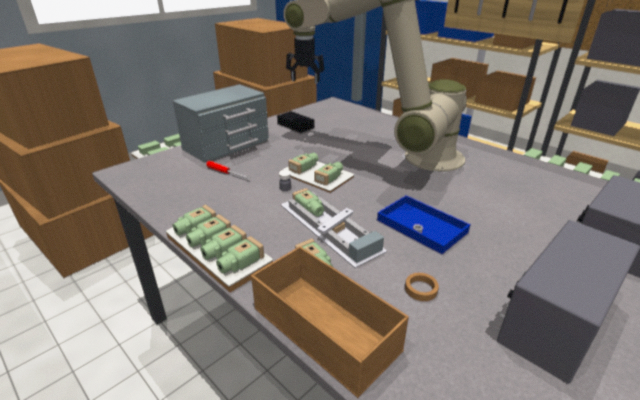

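The top view shows the lane running from its open end (~(368,210)) to the stop block (~(243,180)). The bar is at (292,191), the housing at (343,204), and the blue tray at (223,263) with the sleeve at (220,245). I'll take closer wrist views from above the lane.

```bash
cat > h.py <<'E'
from bench import env,kinematics,monitor,eyes,job
import cv2,numpy as np
from scipy.spatial.transform import Rotation as R
def pt(f,uv,z):
    V=f["view"];uv=np.atleast_2d(uv).astype(float)
    d=(np.linalg.inv(f["mtx"])@np.c_[uv,np.ones(len(uv))].T).T@V[:3,:3]
    c=-V[:3,:3].T@V[:3,3]
    return c+d*((z-c[2])/d[:,2])[:,None]
def px(f,P):
    P=np.atleast_2d(P);q=(f["view"][:3,:3]@P.T).T+f["view"][:3,3];q=q@f["mtx"].T
    return q[:,:2]/q[:,2:]
def down(yaw): # tool z down, tool y (closing line) at angle yaw in the world
    y=np.array([np.cos(yaw),np.sin(yaw),0]);z=np.array([0,0,-1.]);
    return R.from_matrix(np.c_[np.cross(y,z),y,z]).as_quat()
def best(p,yaw): # of two half turns, the nearest in joints
    q0=np.array(monitor.sense()["joints"]);c=[]
    for k in(0,np.pi):
        q=kinematics.ik(list(p),list(down(yaw+k)))
        if q is not None:c.append((np.abs(np.array(q)-q0).max(),list(down(yaw+k))))
    return min(c)[1]
def shot(n,name):
    f=eyes.grab_frame(n);np.savez(name+".npz",**{k:f[k] for k in("frame","mtx","view")})
    cv2.imwrite(f"pics/{name}.png",f["frame"][:,:,::-1]);return f
E
python3 - <<'E'
from h import *
f=dict(np.load("top0.npz"))
L=pt(f,[[368,210],[243,180]],0.02);B=pt(f,[292,191],.044);T=pt(f,[223,263],.02);print(L,B,T)
d=L[1]-L[0];yaw=np.arctan2(d[1],d[0]);print(yaw)
p=B[0]*1;p[2]=.36
# look from ~7cm robot side in case the camera is offset
env.reach(list(p),best(p,yaw))
f=shot("wrist","w1");V=f["view"];print(-V[:3,:3].T@V[:3,3],V[2,:3],f["mtx"][0],monitor.sense()["clock"],p)
E
```

```text
[[ 0.58885563 -0.14321563  0.02      ]
 [ 0.64385908  0.19062124  0.02      ]] [[0.61880609 0.05686978 0.044     ]] [[0.424307   0.21643672 0.02      ]]
1.4075019419654557
[0.54609707 0.06845744 0.50280425] [ 0.28199864 -0.04755329 -0.95823559] [339.19927217   0.         307.24989094] 2.5083 [0.61880609 0.05686978 0.36      ]
```

View pics/w1.png

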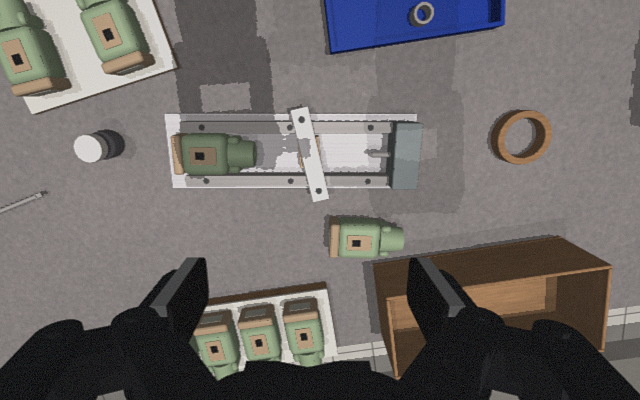

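This wrist view shows the whole lane: plate corners at about (165,115), (417,114) and (173,188), and the stop block at (405,155). The bar, slightly turned, runs (299,108) to (320,199), with the cap's rim showing around (310,150). The housing nose is near (255,152). I'll enlarge it to read the corners more precisely.

Run:
```python
import cv2
im=cv2.imread("pics/w1.png")[98:208,160:425]
cv2.imwrite("pics/w1c.png",cv2.resize(im,None,fx=3,fy=3,interpolation=cv2.INTER_CUBIC))
```

```text
(no output)
```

View pics/w1c.png

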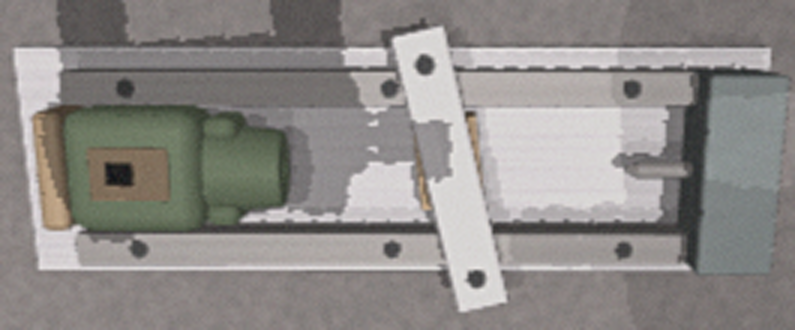

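Run:
```python
from h import *
f=dict(np.load("w1.npz"))
w=lambda c,z:pt(f,np.array(c)/3+[160,98],z)[:,:2]
P=w([[14,48],[770,48],[40,270]],.006);print("plate",P.round(4).tolist())
a=P[1]-P[0];b=P[2]-P[0];print(np.linalg.norm(a),np.linalg.norm(b),np.arctan2(a[1],a[0]),np.arctan2(b[1],b[0]))
Rr=w([[62,71],[697,71]],.032);r=Rr[1]-Rr[0];print("rail",Rr,np.linalg.norm(r),np.arctan2(r[1],r[0]))
S=w([[785,75],[772,272]],.052);print("stop back",S,np.linalg.norm(S[1]-S[0]))
yaw=np.mean([np.arctan2(a[1],a[0]),np.arctan2(r[1],r[0])])
e=np.array([np.cos(yaw),np.sin(yaw)]);n=np.array([-e[1],e[0]])
C=P[0]+.18*e-.055*n;print("centre from P0",C,"from diag",(P[1]+P[2])/2,yaw)
C=(C+(P[1]+P[2])/2)/2
tl=lambda q:np.c_[(q-C)@e,(q-C)@n].round(4)
print("rail",tl(Rr),"stop",tl(S))
B=w([[393,37],[443,27],[507,301],[461,312]],.044);print("bar",B.mean(0),tl(B).tolist())
bd=(B[2]+B[3]-B[0]-B[1]);print("bar long dir",np.arctan2(bd[1],bd[0]),np.linalg.norm(bd)/2)
H=w([[76,110],[195,108],[195,228],[80,228]],.042);print("house",tl(H).tolist())
t=dict(np.load("top0.npz"));m=cv2.inRange(t["frame"],(0,0,60),(60,60,255))
k=max(cv2.findContours(m,0,1)[0],key=lambda c:cv2.contourArea(c) if 170<c[:,0,0].mean()<280 else 0)
T=pt(t,cv2.boxPoints(cv2.minAreaRect(k)),.02)[:,:2];print("tray",T.tolist(),T.mean(0),pt(t,[220,245],.02))
```

```text
plate [[0.5338, -0.1352], [0.5929, 0.2181], [0.6411, -0.1531]]
0.3582583566239022 0.1087077414518637 1.4051114204081017 -0.1652522698468679
rail [[ 0.54781657 -0.10604252]
 [ 0.59514396  0.17700091]] 0.28697293549933783 1.405120088434351
stop back [[0.60103475 0.20981987]
 [0.68845613 0.19779116]] 0.08824504679723977
centre from P0 [0.61777822 0.03322101] from diag [0.61700192 0.03249151] 1.4051157544212263
rail [[-0.1485  0.0457]
 [ 0.1385  0.0457]] stop [[ 0.1718  0.0453]
 [ 0.1744 -0.0429]]
bar [0.62136728 0.06050306] [[0.0019, 0.061], [0.0237, 0.0652], [0.0538, -0.0591], [0.0322, -0.0645]]
bar long dir 0.07182826291226962 0.1285053632266422
house [[-0.1404, 0.0293], [-0.0871, 0.0302], [-0.0909, -0.0245], [-0.1441, -0.0245]]
tray [[0.36142311539310923, 0.3309262677475296], [0.49961612201911487, 0.33651992221580795], [0.4929328861401532, 0.10442993420187263], [0.35557402997500964, 0.10529148417411391]] [0.42738654 0.2192919 ] [[0.46887265 0.22973462 0.02      ]]
```

Run:
```python
from h import *
p=[.47,.2,.36];env.reach(p,best(p,1.6))
f=shot("wrist","w2")
m=cv2.inRange(f["frame"],(0,0,50),(70,80,255))
m=((m>0)&(f["frame"][:,:,2]>1.8*f["frame"][:,:,0].astype(float))).astype(np.uint8)*255
k=max(cv2.findContours(m,0,1)[0],key=cv2.contourArea);h=cv2.convexHull(k)
a=cv2.approxPolyDP(h,6,True)[:,0];print(a.tolist(),pt(f,a,.03).round(3).tolist(),pt(f,a,0).round(3).tolist())
V=f["view"];print(-V[:3,:3].T@V[:3,3])
```

```text
[[242, 63], [409, 71], [396, 174], [243, 167]] [[0.356, 0.112, 0.03], [0.36, 0.33, 0.03], [0.497, 0.327, 0.03], [0.493, 0.109, 0.03]] [[0.353, 0.106, 0.0], [0.357, 0.338, 0.0], [0.504, 0.335, 0.0], [0.499, 0.104, 0.0]]
[0.39704882 0.19777048 0.50288373]
```

View pics/w2.png

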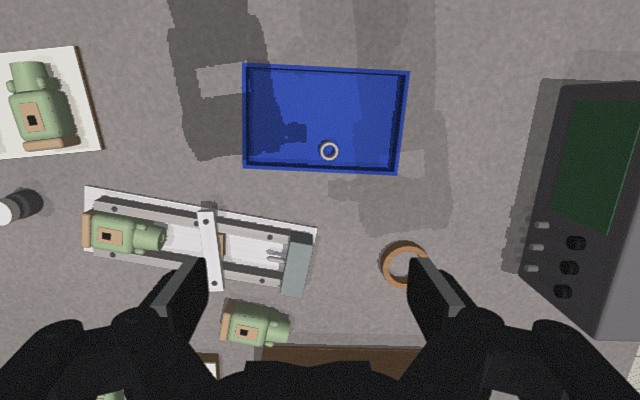

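The tray outline corners are (242,63), (409,71), (396,174) and (243,167), with the sleeve at (329,151). Next I'll move the bar to the tray's free side.

```bash
cat >> h.py <<'E'
def to(p,yaw,z=.15):
    q=[p[0],p[1],z];env.reach(q,best(q,yaw))
def st(*k):
    s=monitor.sense();print([np.round(s[x],4).tolist() for x in("clock","position","finger_gap","contact_force")+k])
E
python3 - <<'E'
from h import *
print("sleeve",pt(dict(np.load("w2.npz")),[329,151],.022))
b=[.6214,.0605];to(b,1.643)
env.movel([*b,.0315],velocity=.12);env.close_gripper(40);st()
env.movel([*b,.15],velocity=.15);st("gripper_force")
if monitor.sense()["finger_gap"]>.1:
    t=[.426,.187];to(t,-.019)
    g=env.movel([*t,.0055],velocity=.1,guard=6);st();print(g)
    env.release();env.movel([*t,.15],velocity=.2)
    c=[.60,.055];to(c,1.405,.25)
    f=shot("wrist","w3")
    P=px(f,[.6226,.0605,.026])[0].astype(int);print(P)
    im=f["frame"][max(P[1]-70,0):P[1]+70,max(0,P[0]-130):P[0]+130,::-1]
    print(max(P[1]-70,0),max(0,P[0]-130));cv2.imwrite("pics/w3c.png",cv2.resize(im,None,fx=3,fy=3,interpolation=cv2.INTER_CUBIC))
    shot("top","t3");st()
E
```

```text
sleeve [[0.46823392 0.23040475 0.022     ]]
[6.2667, [0.6216, 0.0604, 0.0318], 0.2702, [0.1115, -0.782, 2.7167]]
[7.2083, [0.6209, 0.0605, 0.1488], 0.2668, [0.8985, -0.8236, -0.3423], 39.2626]
[10.475, [0.4263, 0.1871, 0.0059], 0.266, [0.1513, 0.0452, -1.1337]]
False
[299 146]
76 169
[13.3917, [0.5996, 0.0555, 0.2496], 0.9987, [-0.3842, -0.7683, -0.3164]]
```

View pics/w3c.png

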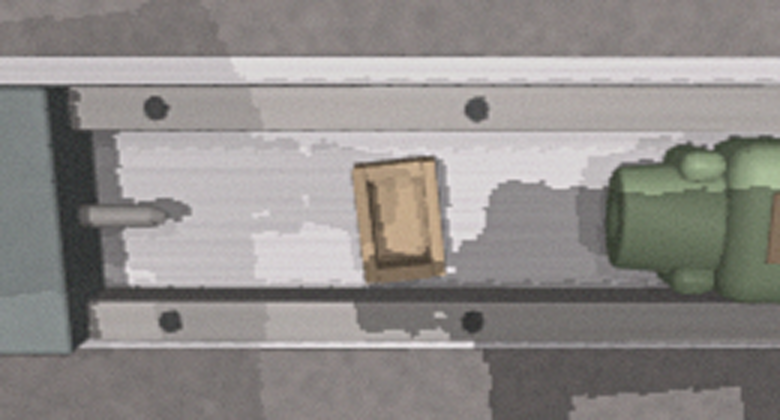

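The bar is off. The crop shows the cap alone between the rails, with rim corners at crop px (354,165), (437,157), (444,265) and (366,273), slightly turned. The pin tip is clear and the housing hasn't moved.

Run:
```python
from h import *
f=dict(np.load("w3.npz"))
P=pt(f,np.array([[354,165],[437,157],[444,265],[366,273]])/3+[169,76],.026)[:,:2]
c=P.mean(0);l=P[2]+P[3]-P[0]-P[1];a=np.arctan2(l[1],l[0]);x=P[1]+P[2]-P[0]-P[3];ax=np.arctan2(x[1],x[0])
print(P.round(4).tolist(),c,a,np.linalg.norm(l)/2,ax,np.linalg.norm(x)/2)
ex=np.array([np.cos(1.405),np.sin(1.405)]);ey=np.array([-ex[1],ex[0]]);C=np.array([.6175,.033])
print("lane",(c-C)@ex,(c-C)@ey)
q=pt(f,np.array([610,215])/3+[169,76],.03)[0,:2]-C;print("nose",q@ex,q@ey)
```

```text
[[0.6406, 0.0707], [0.6385, 0.0413], [0.5999, 0.0449], [0.6017, 0.0734]] [0.62018446 0.05757303] 3.0603787541030014 0.038890966509327884 -1.6368357360914083 0.02906660373760893
lane 0.024679108596976446 0.0014078257451636627
nose -0.049900295647465266 0.00047837291707125
```

Run:
```python
from h import *
b=[.6198,.0575];to(b,1.497)
env.movel([*b,.03],velocity=.15);g=env.movel([*b,.010],velocity=.08,guard=8);print(g);env.close_gripper(25);st()
env.movel([*b,.15],velocity=.18);st("gripper_force")
if monitor.sense()["finger_gap"]>.1:
    t=[.427,.290];to(t,-.019)
    g=env.movel([*t,.0105],velocity=.1,guard=6);st();print(g)
    env.release();env.movel([*t,.15],velocity=.2)
    p=[.50,.12,.33];env.reach(p,best(p,1.5))
    f=shot("wrist","w4");st()
```

```text
False
[15.7833, [0.62, 0.0575, 0.0103], 0.3442, [-0.3621, -0.2263, 2.5382]]
[16.7083, [0.6192, 0.0575, 0.1487], 0.3428, [-0.8655, 0.5164, -0.6553], 24.8645]
[19.4083, [0.4273, 0.2901, 0.011], 0.3447, [0.6395, 0.1645, 0.1427]]
False
[22.0417, [0.4997, 0.1205, 0.3289], 1.0004, [0.2187, 0.0105, -0.398]]
```

View pics/w4.png

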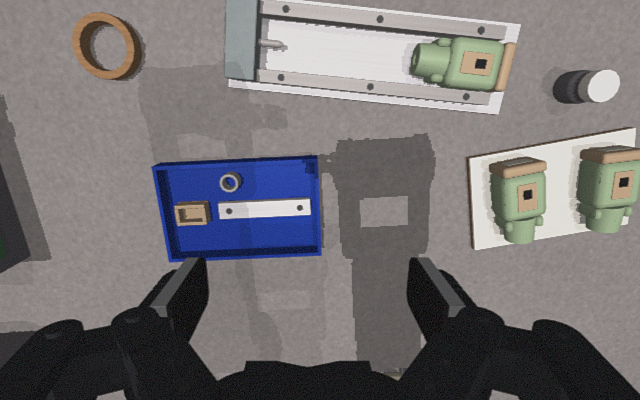

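Both are in the tray: the bar lies flat at (219–310, 209) and the cap sits at (191,214). The sleeve at (231,182) looks untouched. The lane is clear with the housing tail at ~(508,67), and the jar is behind it at (603,83). I'll check the jar gap before pushing.

Run:
```python
from h import *
f=dict(np.load("w4.npz"))
ex=np.array([np.cos(1.405),np.sin(1.405)]);ey=np.array([-ex[1],ex[0]]);C=np.array([.6175,.033])
tl=lambda uv,z:(lambda q:(round(q@ex,4),round(q@ey,4)))(pt(f,uv,z)[0,:2]-C)
print("jar",tl([603,83],.06),"tail top",tl([515,44],.048),tl([504,90],.04),"stopface",tl([258,40],.052),"plate ends",tl([520,25],.006),tl([499,114],.006),"nose",tl([413,60],.027))
for x in(-.186,.03):
    p=C+x*ex
    print(x,p,kinematics.ik([*p,.014],list(down(1.405-np.pi/2))),kinematics.ik([*p,.014],list(down(1.405+np.pi/2))))
```

```text
jar (np.float64(-0.2626), np.float64(0.0106)) tail top (np.float64(-0.1573), np.float64(-0.0221)) (np.float64(-0.1624), np.float64(0.0276)) stopface (np.float64(0.1355), np.float64(0.0025)) plate ends (np.float64(-0.1805), np.float64(-0.0519)) (np.float64(-0.1824), np.float64(0.0557)) nose (np.float64(-0.05), np.float64(0.0033))
-0.186 [ 0.58680297 -0.15044943] [-4.44164451e-01  7.26231331e-01  1.45613683e+00 -4.44089210e-16
  9.59224494e-01 -2.78368124e-01] [-4.44164451e-01  7.26231331e-01  1.45613683e+00 -4.44089210e-16
  9.59224494e-01  2.86322453e+00]
0.03 [0.62245113 0.06258862] [-8.67773441e-02  7.61658520e-01  1.38646342e+00 -4.44089210e-16
  9.93470715e-01  7.90189827e-02] None
```

```bash
cat >> h.py <<'E'
ex=np.array([np.cos(1.405),np.sin(1.405)]);ey=np.array([-ex[1],ex[0]]);C=np.array([.6175,.033])
L=lambda x,z,y=0:[*(C+x*ex+y*ey),z]
def lx():
    s=monitor.sense();q=np.array(s["position"][:2])-C;print(round(s["clock"],2),"lane",(q@ex).round(4),(q@ey).round(4),np.round(s["position"][2],4),"F",np.round(np.array(s["contact_force"][:2])@ex,2),np.round(s["contact_force"],1))
E
python3 - <<'E'
from h import *
q=list(down(1.405-np.pi/2))
env.close_gripper(30)
env.reach(L(-.187,.12),q);lx()
print(env.movel(L(-.187,.014),velocity=.12,guard=8));lx()
g=env.movel(L(-.155,.014),velocity=.03,guard=20);print(g);lx()
g=env.movel(L(-.05,.014),velocity=.06,guard=20);print(g);lx()
shot("wrist","w5");shot("top","t5")
E
```

```text
24.49 lane -0.1866 -0.0002 0.1204 F -0.19 [-0.4 -0.1 -0.2]
False
25.52 lane -0.1871 -0.0005 0.0148 F 0.11 [0.1 0.1 0.4]
False
26.74 lane -0.1548 0.0001 0.0139 F -0.38 [ 0.1 -0.4 -0.1]
False
28.64 lane -0.05 -0.0 0.0141 F -0.85 [ 0.7 -1.   0.4]
```

View pics/w5.png

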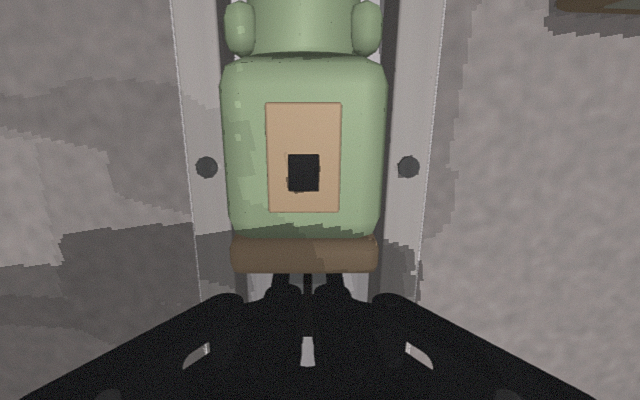

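The housing is straight between the rails (tail edge at row 272, columns 230–378), with the fingers centred on it. I'll push on slowly until it stops.

Run:
```python
from h import *
g=env.movel(L(-.015,.014),velocity=.05,guard=20);print(g);lx()
if not g:
    g=env.movel(L(.045,.014),velocity=.025,guard=20);print(g);lx()
shot("wrist","w6");shot("top","t6");f=shot("scene","s6")
a=np.array([px(f,[*L(x,.03)])[0] for x in(-.15,.17)]).astype(int);print(a)
c=a.mean(0).astype(int)
cv2.imwrite("pics/s6c.png",cv2.resize(f["frame"][c[1]-50:c[1]+50,c[0]-66:c[0]+66,::-1],None,fx=6,fy=6,interpolation=cv2.INTER_CUBIC))
```

```text
False
29.59 lane -0.0148 0.0001 0.0139 F 0.56 [ 0.2  0.5 -0.6]
True
30.97 lane 0.0175 0.0001 0.0138 F -1.9 [-0.2 -1.9  2.5]
[[300 196]
 [369 249]]
```

View pics/w6.png

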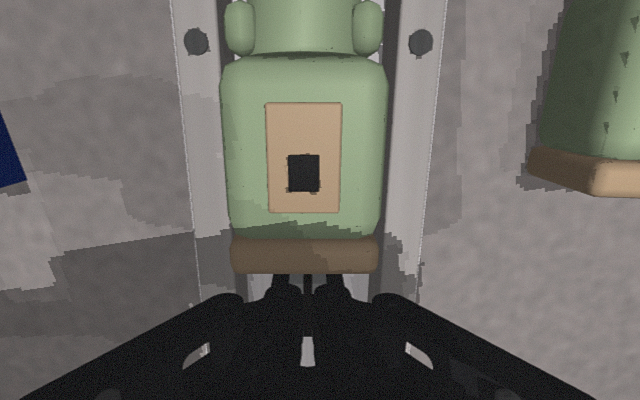

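The housing is still straight. The push stopped at lane x 0.0175, near the expected home position. I'll press once more, then back off and inspect the nose gap.

Run:
```python
from h import *
print(env.movel(L(.03,.014),velocity=.02,guard=30));lx()
env.movel(L(-.02,.014),velocity=.08);env.movel(L(-.02,.15),velocity=.2)
p=L(.07,.27);env.reach(p,best(p,1.405));f=shot("wrist","w7");lx()
P=px(f,L(.1,.03))[0].astype(int);y0,x0=max(P[1]-75,0),max(P[0]-130,0);print(x0,y0)
for n,(X,Y,Z) in dict(stoptop=(.14,.04,.052),stopbase=(.14,.028,.006),nosetop=(.14,0,.027+.018),tail=(.03,0,.048)).items():print(n,((px(f,L(X,Z,Y))[0]-[x0,y0])*3).round())
cv2.imwrite("pics/w7c.png",cv2.resize(f["frame"][y0:P[1]+75,x0:P[0]+130,::-1],None,fx=3,fy=3,interpolation=cv2.INTER_CUBIC))
```

```text
True
31.48 lane 0.0172 0.0002 0.0133 F -3.77 [-1.1 -3.6  2.5]
34.27 lane 0.0697 0.0001 0.2691 F 0.6 [ 0.   0.6 -0.8]
203 90
stoptop [514. 126.]
stopbase [490. 146.]
nosetop [504. 235.]
tail [203. 238.]
```

View pics/w7c.png

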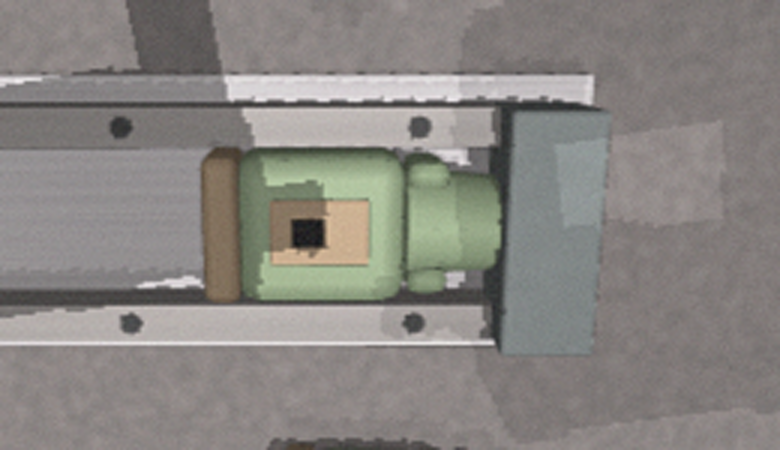

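The nose meets the stop face with no gap (nose edge at x≈500, block face at 500–512). The tail edge is at 203, matching the predicted home position, so I'm handing the job in.

```bash
python3 -c "
from bench import job;print(job.hand_in())"
```

```text
the job is handed in; nothing more can be done
None
```

The bar lies flat in the blue tray with the end cap beside it, the housing is pushed home against the stop block with no visible gap, and the job was handed in at about 34 s; no verdict came back, and I couldn't see the pin inside the socket directly.

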